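# Settle the loose glass bauble in its pocket and shut the oak box

## Task

The amber glass bauble is out of its pocket, so the oak box cannot be shut: swing the half-open lid up until it stands about upright, then, without gripping the thin glass, gently nudge the bauble so that it rolls into the empty round pocket beside it. Then close the lid fully, with all three baubles down in their pockets. Let the lid press on no bauble and leave the other things on the shelf where they are.

Things in the scene. Friction and masses are not known exactly. Their poses are not given: they have to be found in the camera images.
- box: Oak box, 176 (x) x 276 (y) x 83 mm high, walls 8 mm, fixed. Origin: centre of underside; x from front (robot side) to the hinge at the back, y left, z up. Grey felt insert, its level top 24 mm above the underside. Back row at x = +40 mm: two filled pockets. Front row at x = -40 mm: an empty pocket and a shallow rest; there the level top runs to the end walls at y = -130 and +130 mm.
- lid (a joint): Lid angle, rad: 0 shut on the rim, 1.57 upright, stop at 1.9. Starts half open at 0.6 to 0.95; its stiff hinge holds any angle, and 1 to 5 N at the free edge moves it. The hinge line runs along the box's y, 88 mm behind the box's centre, 83.5 mm above its underside. The oak lid is 10 mm thick, 276 mm wide, reaches 188 mm from the hinge, 12 mm past the front wall; no knob.
- lid_hinge (a point): Point on the hinge line, middle of the box's width, at the lid's underside. It turns with the lid: when shut its axes are those of the box.
- lid_edge (a point): Middle of the lid's free edge, at the underside, 188 mm from the hinge. Moves with the lid.
- amber_center (a point): Centre of the amber glass bauble, a smooth hollow ball 64 mm across, 50 to 100 g. It starts in the shallow rest, centre 30 mm above the insert's top; 1 N of sideways push rolls it out. On the level top its centre is 32 mm up, down in the pocket 23 mm, and it stays there. The shut lid's underside is 59.5 mm above the insert's top: it cannot shut over a bauble out of its pocket.
- pocket_mouth (a point): Centre of the mouth of the empty pocket, in the plane of the insert's top: a dark round recess 45 mm across, 14 mm deep, at the box's x = -40 mm and y = +42.5 or -42.5 mm; the rest is at the other of the two, 85 mm away. The insert is level between them. A bauble rolled over the pocket drops in 9 mm.
- rest_mouth (a point): Centre of the mouth of the shallow rest, a round recess 23 mm across, in the plane of the insert's top, in which the amber bauble starts.
- green_center (a point): Centre of the green glass bauble, 64 mm across, already down in the right back pocket. Leave it there.
- blue_center (a point): Centre of the glossy blue bauble, 64 mm across, already down in the left back pocket. Leave it there.
- back_pocket_right (a point): Centre of the mouth of the right (y negative) back pocket, 45 mm across, in the plane of the insert's top; holds the green bauble.
- back_pocket_left (a point): Centre of the mouth of the left (y positive) back pocket, 45 mm across, in the plane of the insert's top; holds the blue bauble.
- tv_remote: Black TV remote lying on the shelf, 180 x 45 x 20 mm, origin centre of underside. Leave alone.
- soundbar_remote: White soundbar remote, 150 x 38 x 16 mm, lying in the organizer tray, origin centre of underside. Leave alone.
- coaster: Round white ceramic coaster, 100 mm across, 8 mm high, origin centre of underside. Leave alone.
- organizer: Clear acrylic organizer tray, 110 x 210 x 40 mm, origin centre of underside. Leave alone.
- candle: Candle in a closed glass jar, 72 mm across, 85 mm high, origin centre of underside. Leave alone.
Things that resemble listed ones, but are neither listed nor needed, are in the scene too. What is shaped like the part that bears amber_center but black or yellow is not meant.

How it is judged (in metres and radians):
On the way, in this order (a step that is already met when the one before it is completed fails the run):
1. the lid is swung up to about upright (above 1.35 rad) (value of joint lid above 1.35 rad), for 0.2 s.
2. the amber bauble is down in the empty pocket (horizontal distance between amber_center and pocket_mouth below 0.008 m and z of amber_center in the frame of pocket_mouth below 0.027 m and linear speed of amber below 0.03 m/s), for 0.3 s.
At the end, for the whole second after the job is handed in: Lid shut (within 0.04 rad); the amber bauble at rest in the pocket that was empty, the green still in the right back pocket, the blue in the left back one: each centre within 8 mm sideways of its pocket and less than 27 mm above the insert's top (all of step 2 and horizontal distance between green_center and back_pocket_right below 0.008 m and z of green_center in the frame of back_pocket_right below 0.027 m and horizontal distance between blue_center and back_pocket_left below 0.008 m and z of blue_center in the frame of back_pocket_left below 0.027 m and value of joint lid below 0.04 rad); the robot touches nothing.
It fails at once if the amber bauble is gripped, squeezed or struck (over 8 N from the robot) (contact force between any of the fingers, the arm and amber above 8 N).
It fails at once if the amber bauble is batted or dropped (faster than 0.6 m/s) (linear speed of amber above 0.6 m/s).
It fails at once if the lid presses on a bauble (over 2 N) (contact force between lid and amber above 2 N or contact force between lid and green above 2 N or contact force between lid and blue above 2 N).
It fails at once if the green or blue bauble leaves its pocket (moves over 12 mm) (distance of any of green_center, blue_center from where it was at the start of the episode above 0.012 m).
It fails at once if another thing on the shelf is moved over 20 mm (distance of any of tv_remote, soundbar_remote, coaster, organizer, candle from where it was at the start of the episode above 0.02 m).
It also fails if it takes over 67 s, if anything falls off the work surface, if the arm or the gripper's body presses on something with over 40 N, if the wrist force passes 120 N, or if a joint passes its speed limit or range.

## Robot

A 6-joint arm with a two-finger parallel gripper is mounted at the origin on the work surface. World frame = base frame: x ahead of the robot, y to its left, z up, the work surface at z = 0. Lengths are in m, angles in degrees, forces in N, time in s.
With the tool pointing down it reaches from about 0.3 to 0.75 m from the base axis. Payload 8.5 kg.
Tool frame: the origin (TCP) lies between the finger pads; the fingertips stand 19 mm ahead of it and the grasp point (between the pads) is the TCP; z points along the fingers, y is the line along which they close (so a half turn about z gives the same grasp; the last joint's range is limited). The gripper opens to 85 mm and grips with 20 to 120 N. Pads are 22 mm wide; open, the fingers measure 114 mm over their backs; the gripper's body (76 mm by 85 mm) begins 54 mm behind the grasp point. The pads swing forward as they close: fully open they stand 13 mm farther back than shut.
Start: joints at [-86.247, 21.807, 74.336, -0, 83.858, -12.336], TCP at [0.152, -0.528, 0.25] pointing down, gripper open.
Joint ranges: [-178.18, 178.18], [-50.72, 133.34], [12.68, 142.11], [-81.47, 261.47], [9.98, 163.14], [-165.26, 165.26]. Speed limits (degrees/s): [136.94, 136.94, 180, 180, 180, 180].

## Interface

Orientations are given as a 3x3 rotation matrix whose columns are the frame's x, y, z axes.
In Python, from rig import env, optics gives the robot as it stands.
- The arm moves only by the tool arm_command, never from a script. Its argument "commands" is one flat list of numbers, 7 for each row, row after row: the closure, from -1 (fully open) to 1 (shut), so that 0 is half open, then the shift along the tool's x, y, z as a fraction of full scale, then the turn, a rotation vector about the tool's x, y, z as a fraction of full scale. A call has 1 to 12 rows; each row is the pose to reach, as a shift and turn from the pose commanded when the call began, along the tool's axes at that moment; what a row does not reach only later rows make up. Full scale, the value 1, is 500 mm for a shift and 120 degrees for a turn. A row lasts 1/12 s, in which the tool goes at most 41.7 mm and 7.16 degrees, less where a joint would pass 70% of its speed; a pose out of reach is approached as far as the arm can. A call with a number of a shift or a turn outside -1 to 1 is refused whole. A call with a gripper value outside its range is refused whole. The fingers move at their own pace and stop on an object; "newtons" is the grip in N (left out, the last holds). Time passes only in rows, so rows that repeat a pose let the fingers close. It gives the time, the measured TCP pose, the force, the opening and the grip force at its end, in the units of the state.
- env.observe(): the state, without advancing time (a new reading comes with each control period).
- optics.get_image(name): name is "scene" or "top" or "wrist"; returns a dict with "image" (420x560x3 uint8, red, green, blue), "intrinsics" (3x3 intrinsics, pixels), "origin" and "orientation" of the camera in the world; the wrist camera has in their place "tool_from_camera" (4x4, takes a point from camera to tool coordinates, whose origin is the TCP and whose axes are the flange's). Camera axes: x right, y down, z forward; pixel columns grow to the right and rows downward; lengths in m; the calibration is good to about 2 mm. A picture is of the moment at which its call begins: read the wrist's pose just before it. There is no depth.
- env.close_job(): hands the job in; it is judged then, once.
The state is a dict: "time_s": time; "q": joint angles; "qvel": joint speeds; "joint_efforts": joint torques, N m; "position": TCP position; "tool_rot": TCP orientation; "ft_force": force on the tool from outside, world axes, zero at the start; "wrist_torque": the same for the moment, N m; "grip_width": finger opening in m; "gripper_force": force on a finger pad.
Only numpy, scipy, OpenCV 4.12 (cv2) and the standard library are available. Lean on these libraries where they do the work, as an engineer would, in place of code of your own. Each camera call takes 0.05 s, during which the arm holds its last target. There are 200 camera calls.

## Working session

There is one attempt and no reset: what is moved stays moved. The work goes in short steps, Python scripts to look and compute and a tool call to move; the robot and the scene stay as the last step left them, time stands still between calls to the robot, and variables do not carry over. Pictures are saved under pics/ and viewed, at most 10 in all, crops included, and the job is handed in when it is done.

Besides the shell and the picture viewer there is one more tool, called after "Call:" in YAML: its name, and indented under it one key for each argument. arm_command: Moves the arm, as the interface text tells. Shift numbers are shares of 500 mm and turn numbers shares of 120 degrees, none past 1 either way. Its arguments: {"type":"object","properties":{"commands":{"type":"array","items":{"type":"number"}},"newtons":{"type":"number"}},"required":["commands"]}

```bash
mkdir -p pics; cat > h.py <<'E'
from rig import env, optics
import numpy as np, cv2
def snap(n,f):
    s=env.observe(); d=optics.get_image(n); cv2.imwrite('pics/'+f+'.png',d['image'][:,:,::-1])
    np.savez('pics/'+f+'.npz',K=d['intrinsics'],**({'o':d['origin'],'R':d['orientation']} if 'origin' in d else {'T':d['tool_from_camera'],'p':s['position'],'r':s['tool_rot']}))
    return d
def cam(f):
    z=np.load('pics/'+f+'.npz')
    if 'o' in z: return z['K'],np.array(z['o']),np.array(z['R'])
    T=z['T']; return z['K'],z['p']+z['r']@T[:3,3],z['r']@T[:3,:3]
def ray(f,u,v):
    K,o,R=cam(f); d=R@np.linalg.inv(K)@[u,v,1]; return o,d/np.linalg.norm(d)
def onz(f,u,v,z):
    o,d=ray(f,u,v); return o+d*(z-o[2])/d[2]
def proj(f,P):
    K,o,R=cam(f); c=(np.atleast_2d(P)-o)@R; q=c@K.T; return q[:,:2]/q[:,2:]
E
python3 - <<'E'
from h import *
for n in('scene','top'): snap(n,n+'0'); print(cam(n+'0'))
s=env.observe();print(s)
a=np.hstack([cv2.imread('pics/scene0.png'),cv2.imread('pics/top0.png')]);
E
```

```text
(array([[535.77594147,   0.        , 285.75032172],
       [  0.        , 535.77594147, 211.01433136],
       [  0.        ,   0.        ,   1.        ]]), array([ 0.98256428, -0.77522188,  1.49581676]), array([[ 0.84654823,  0.44564039, -0.29113697],
       [ 0.53225054, -0.700318  ,  0.47567222],
       [ 0.00809029, -0.55763728, -0.83004531]]))
(array([[511.71538456,   0.        , 288.24702537],
       [  0.        , 511.71538456, 202.65357102],
       [  0.        ,   0.        ,   1.        ]]), array([0.28472534, 0.01588   , 1.35409799]), array([[-0.02724172, -0.98641033,  0.16202638],
       [-0.9996242 ,  0.02737715, -0.00139717],
       [-0.00305763, -0.16200355, -0.98678544]]))
{'time_s': 0.1, 'q': array([-8.62469197e+01,  2.18365558e+01,  7.43788191e+01, -1.09406152e-03,
        8.38562098e+01, -1.23365368e+01]), 'qvel': array([-0.03884241, -0.02782538, -0.26815199, -0.05290141, -0.07359858,
        0.05793292]), 'joint_efforts': array([ 3.28160851e-03, -4.49220157e+01, -2.31655097e+01, -2.07173621e-04,
        3.66265289e-03,  4.67439463e-06]), 'position': array([ 0.15239826, -0.52822572,  0.24978824]), 'tool_rot': array([[ 9.60828835e-01,  2.77142455e-01, -1.00725602e-04],
       [ 2.77142362e-01, -9.60828060e-01,  1.24546746e-03],
       [ 2.48391925e-04, -1.22459638e-03, -9.99999219e-01]]), 'ft_force': array([ 0.55868692, -0.53852131, -0.22408165]), 'wrist_torque': array([ 0.031374  , -0.01049561, -0.00524689]), 'gripper_force': 0.0, 'grip_width': 0.08540292884245686}
```

View pics/scene0.png

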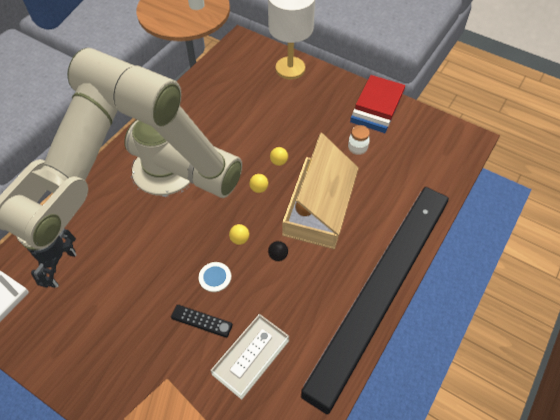

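View pics/top0.png

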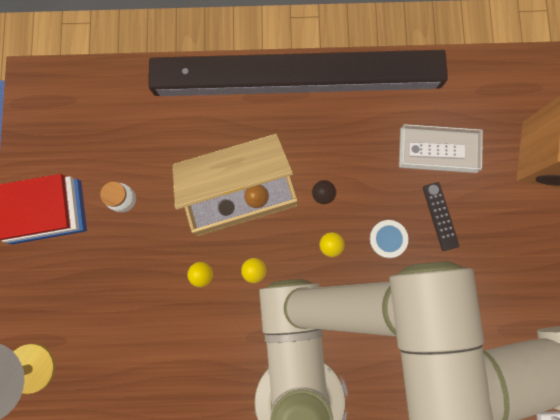

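The top view shows the box at about (236,185). The amber bauble is in it at (256,196), and the dark empty pocket is at (226,207), on its +y side. The yellow balls at (200,274), (254,270) and (332,244) and the black ball at (324,191) are decoys, since amber is the only brown glass ball in the box. I'll confirm with one enlarged crop.

```bash
python3 - <<'E'
from h import *
a=cv2.imread('pics/top0.png')[125:245,160:310]; b=cv2.imread('pics/scene0.png')[125:255,270:370]
a=cv2.resize(a,None,fx=5,fy=5,interpolation=2)
cv2.imwrite('pics/c1.png',a)
E
```

```text
(no output)
```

View pics/c1.png

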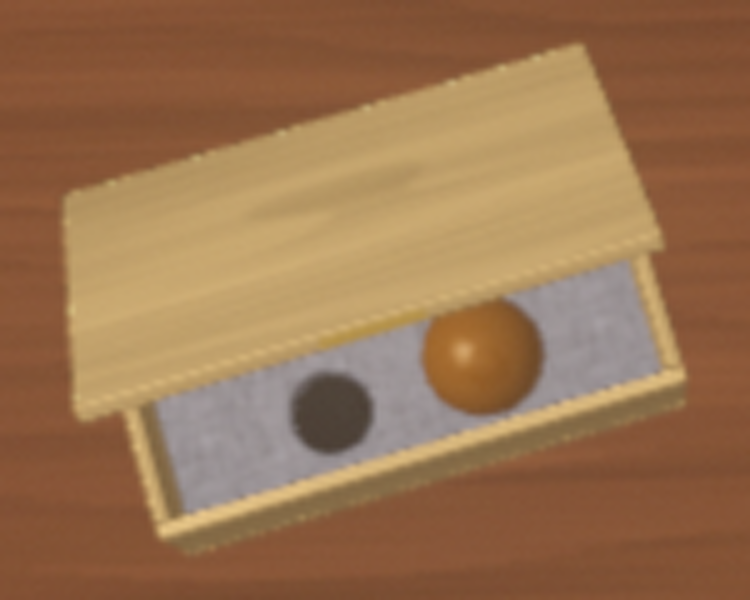

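The crop confirms it: the amber bauble is at crop (483,356), right of the empty pocket at (332,412), both in the box. Next I fit the box pose and lid angle.

```bash
cat >> h.py <<'E'
def box(p):
    x,y,a=p[:3]; c,s=np.cos(a),np.sin(a); return np.array([[c,-s,0],[s,c,0],[0,0,1]]),np.array([x,y,0])
def lidpt(r,y,h,th): # r from hinge toward front, h above underside
    return [.088-r*np.cos(th)+h*np.sin(th)*1, y, .0835+r*np.sin(th)+h*np.cos(th)]
E
python3 - <<'E'
from h import *
from scipy.optimize import least_squares
px=np.array([(160,535),(685,378),(332,412),(483,356),(686,403),(63,195),(583,45),(76,406),(660,240)],float)
px=(px+.5)/5-.5+[160,125]
def pts(p):
    th=p[3]
    L=[(-.088,.138,.083),(-.088,-.138,.083),(-.04,.0425,.024),(-.04,-.0425,.054),(-.088,-.138,0),lidpt(0,.138,.01,th),lidpt(0,-.138,.01,th),lidpt(.188,.138,.01,th),lidpt(.188,-.138,.01,th)]
    R,t=box(p); return np.array(L)@R.T+t
f=lambda p:(proj('top0',pts(p))-px).ravel()
r=least_squares(f,[.5,.1,-.2,.8],loss='soft_l1'); p=r.x;print(p,np.degrees(p[2:]));print(f(p).reshape(-1,2).round(1))
R,t=box(p)
for n,q in dict(amber=(-.04,-.0425,.054),pocket=(-.04,.0425,.024),hinge=(.088,0,.0835),edge=lidpt(.188,0,0,p[3])).items(): print(n,(R@q+t).round(4))
print('remote etc', [onz('top0',u,v,.0).round(3) for u,v in((324,191),(332,244),(200,274),(254,270),(118,197))])
np.save('box.npy',p)
print(proj('scene0',pts(p)).round())
E
```

```text
[0.54657682 0.14788885 0.26485285 0.7506071 ] [15.17495075 43.00661882]
[[-0.4  0.6]
 [ 0.5  0.5]
 [-0.1 -0.3]
 [-0.1 -0.3]
 [-0.1  0.6]
 [-0.2 -0.5]
 [ 0.2 -0.8]
 [-0.3  0.8]
 [ 0.5 -0.7]]
amber [0.5191 0.0964 0.054 ]
pocket [0.4968 0.1784 0.024 ]
hinge [0.6315 0.1709 0.0835]
edge [0.4988 0.1349 0.2117]
remote etc [array([ 0.536, -0.083,  0.   ]), array([ 0.393, -0.099,  0.   ]), array([0.324, 0.251, 0.   ]), array([0.33 , 0.109, 0.   ]), array([0.535, 0.471, 0.   ])]
[[305. 157.]
 [281. 222.]
 [311. 192.]
 [304. 207.]
 [281. 236.]
 [358. 168.]
 [338. 236.]
 [321. 133.]
 [296. 201.]]
```

Box pose: (0.547, 0.148), yaw 15.2°, with the lid at about 0.75 rad. The projections agree with both views. I'll keep tool y along the box's x throughout, and start by approaching the front of the lid edge with the fingers shut.

```bash
cat >> h.py <<'E'
from scipy.spatial.transform import Rotation as Ro
def rows(B):
    "box-frame TCP targets -> shift, turn shares; tool y=box x, tool x=box y, z down"
    s=env.observe(); R,t=box(np.load('box.npy')); r=s['tool_rot']
    G=np.column_stack([R[:,1],R[:,0],[0,0,-1]]); w=Ro.from_matrix(r.T@G).as_rotvec()
    print('t',round(s['time_s'],2),'box TCP',(R.T@(s['position']-t)).round(4),'F_box',(R.T@s['ft_force']).round(2),'grip',round(s['grip_width'],4))
    for b in B: print(((r.T@(R@b+t-s['position']))/.5).round(4),(np.degrees(w)/120).round(4))
E
python3 - <<'E'
from h import *
R,t=box(np.load('box.npy'))
rows([R.T@([.31,-.2,.27]-t),(-.085,0,.215)])
E
```

```text
t 0.1 box TCP [-0.5574 -0.5494  0.2498] F_box [ 0.4  -0.67 -0.22] grip 0.0854
[ 0.4848 -0.5434 -0.0396] [-4.000e-04 -5.000e-04 -7.424e-01]
[ 0.9622 -1.0834  0.0711] [-4.000e-04 -5.000e-04 -7.424e-01]
```

Call:
arm_command:
  commands: [1,0.485,-0.543,-0.04,0,0,-0.742,1,0.485,-0.543,-0.04,0,0,-0.742,1,0.485,-0.543,-0.04,0,0,-0.742,1,0.485,-0.543,-0.04,0,0,-0.742,1,0.485,-0.543,-0.04,0,0,-0.742,1,0.485,-0.543,-0.04,0,0,-0.742,1,0.485,-0.543,-0.04,0,0,-0.742,1,0.485,-0.543,-0.04,0,0,-0.742,1,0.485,-0.543,-0.04,0,0,-0.742,1,0.485,-0.543,-0.04,0,0,-0.742,1,0.485,-0.543,-0.04,0,0,-0.742,1,0.485,-0.543,-0.04,0,0,-0.742]
  newtons: 20

```text
time_s: 1.1
position: [0.3103, -0.1996, 0.2703]
tool_rot: [[-0.216, 0.976, -0.0], [0.976, 0.216, 0.0], [0.0, -0.0, -1.0]]
ft_force: [-0.3, -0.9, 0.2]
grip_width: -0.0
gripper_force: 0.0
```

```bash
python3 - <<'E'
from h import *
rows([(-.095,0,.215)])
E
```

```text
t 1.1 box TCP [-0.319  -0.2735  0.2703] F_box [-0.54 -0.8   0.19] grip -0.0
[0.5674 0.4218 0.1106] [-0.     -0.0001 -0.0224]
```

Call:
arm_command:
  commands: [1,0.567,0.422,0.111,0,0,-0.022,1,0.567,0.422,0.111,0,0,-0.022,1,0.567,0.422,0.111,0,0,-0.022,1,0.567,0.422,0.111,0,0,-0.022,1,0.567,0.422,0.111,0,0,-0.022,1,0.567,0.422,0.111,0,0,-0.022,1,0.567,0.422,0.111,0,0,-0.022,1,0.567,0.422,0.111,0,0,-0.022,1,0.567,0.422,0.111,0,0,-0.022,1,0.567,0.422,0.111,0,0,-0.022,1,0.567,0.422,0.111,0,0,-0.022,1,0.567,0.422,0.111,0,0,-0.022]

```text
time_s: 2.1
position: [0.4571, 0.1205, 0.2147]
tool_rot: [[-0.253, 0.967, -0.001], [0.967, 0.253, -0.0], [-0.0, -0.001, -1.0]]
ft_force: [-0.1, -0.3, 0.4]
grip_width: -0.0001
gripper_force: 0.0
```

```bash
python3 - <<'E'
from h import *
rows([[.088-.188*np.cos(th)-.0145,0,.0835+.188*np.sin(th)] for th in np.linspace(.75,1.55,12)])
snap('scene','s1'); snap('wrist','w1')
cv2.imwrite('pics/c2.png',np.hstack([cv2.resize(cv2.imread('pics/s1.png')[90:270,200:400],(500,450)),cv2.resize(cv2.imread('pics/w1.png'),(300,225)).repeat(2,0)]))
E
```

```text
t 2.1 box TCP [-0.0935 -0.003   0.2147] F_box [-0.21 -0.26  0.42] grip -0.0001
[0.0066 0.0588 0.0061] [-0.0003  0.     -0.0042]
[ 0.0067  0.0781 -0.0132] [-0.0003  0.     -0.0042]
[ 0.0069  0.0988 -0.0311] [-0.0003  0.     -0.0042]
[ 0.0071  0.1208 -0.0474] [-0.0003  0.     -0.0042]
[ 0.0073  0.1438 -0.0621] [-0.0003  0.     -0.0042]
[ 0.0075  0.1679 -0.0751] [-0.0003  0.     -0.0042]
[ 0.0077  0.1928 -0.0863] [-0.0003  0.     -0.0042]
[ 0.0079  0.2185 -0.0956] [-0.0003  0.     -0.0042]
[ 0.0082  0.2448 -0.103 ] [-0.0003  0.     -0.0042]
[ 0.0084  0.2716 -0.1086] [-0.0003  0.     -0.0042]
[ 0.0086  0.2987 -0.1121] [-0.0003  0.     -0.0042]
[ 0.0089  0.326  -0.1137] [-0.0003  0.     -0.0042]
```

View pics/c2.png

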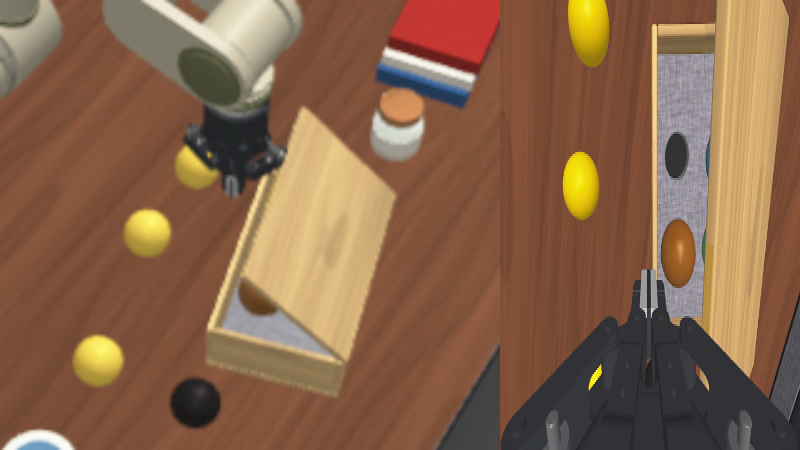

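The fingers stand just in front of the lid's free edge, at crop (235,185). The wrist view shows the pocket and the amber bauble clearly. Next I sweep the lid up along its arc, keeping contact near the fingertips.

Call:
arm_command:
  commands: [1,0.006,0.03,-0.014,0,0,-0.004,1,0.006,0.059,-0.014,0,0,-0.004,1,0.007,0.069,-0.024,0,0,-0.004,1,0.007,0.078,-0.033,0,0,-0.004,1,0.007,0.089,-0.042,0,0,-0.004,1,0.007,0.099,-0.051,0,0,-0.004,1,0.007,0.11,-0.059,0,0,-0.004,1,0.007,0.121,-0.067,0,0,-0.004,1,0.007,0.132,-0.075,0,0,-0.004,1,0.007,0.144,-0.082,0,0,-0.004,1,0.007,0.156,-0.089,0,0,-0.004,1,0.007,0.168,-0.095,0,0,-0.004]

```text
time_s: 3.2
position: [0.5372, 0.1453, 0.2637]
tool_rot: [[-0.261, 0.965, -0.001], [0.965, 0.261, -0.0], [-0.0, -0.001, -1.0]]
ft_force: [-5.6, -1.3, 3.7]
grip_width: 0.0005
gripper_force: 3.0
```

```bash
python3 - <<'E'
from h import *
rows([[.088-.188*np.cos(th)-.0145,0,.0935+.188*np.sin(th)] for th in np.linspace(1.15,1.55,11)])
E
```

```text
t 3.2 box TCP [-9.700e-03 -1.000e-04  2.637e-01] F_box [-5.73  0.24  3.67] grip 0.0005
[ 0.0002  0.0129 -0.0028] [-0.0003  0.0001 -0.0003]
[ 0.0002  0.0267 -0.0087] [-0.0003  0.0001 -0.0003]
[ 0.0002  0.0408 -0.014 ] [-0.0003  0.0001 -0.0003]
[ 0.0002  0.0551 -0.0188] [-0.0003  0.0001 -0.0003]
[ 0.0002  0.0695 -0.0229] [-0.0003  0.0001 -0.0003]
[ 0.0002  0.0841 -0.0265] [-0.0003  0.0001 -0.0003]
[ 0.0002  0.0988 -0.0295] [-0.0003  0.0001 -0.0003]
[ 0.0003  0.1137 -0.032 ] [-0.0003  0.0001 -0.0003]
[ 0.0003  0.1286 -0.0338] [-0.0003  0.0001 -0.0003]
[ 0.0003  0.1436 -0.035 ] [-0.0003  0.0001 -0.0003]
[ 0.0003  0.1586 -0.0356] [-0.0003  0.0001 -0.0003]
```

Call:
arm_command:
  commands: [1,0,0.013,-0.003,0,0,0,1,0,0.027,-0.009,0,0,0,1,0,0.041,-0.014,0,0,0,1,0,0.055,-0.019,0,0,0,1,0,0.07,-0.023,0,0,0,1,0,0.084,-0.027,0,0,0,1,0,0.099,-0.03,0,0,0,1,0,0.114,-0.032,0,0,0,1,0,0.129,-0.034,0,0,0,1,0,0.144,-0.035,0,0,0,1,0,0.158,-0.036,0,0,0,1,0,0.158,-0.036,0,0,0]

```text
time_s: 4.2
position: [0.6155, 0.1665, 0.2838]
tool_rot: [[-0.261, 0.965, 0.007], [0.965, 0.261, 0.001], [-0.0, 0.007, -1.0]]
ft_force: [1.5, 1.8, 12.9]
grip_width: 0.0002
gripper_force: 6.3
```

```bash
python3 - <<'E'
from h import *
rows([(-.04,-.11,.28)])
E
```

```text
t 4.2 box TCP [ 7.140e-02 -1.000e-04  2.838e-01] F_box [ 1.88  1.35 12.85] grip 0.0002
[-0.2199 -0.2228  0.006 ] [ 0.0035  0.0002 -0.0001]
```

```bash
python3 - <<'E'
from h import *
snap('scene','s2'); snap('top','t2')
a=cv2.resize(cv2.imread('pics/s2.png')[100:260,260:400],(438,500)); b=cv2.resize(cv2.imread('pics/t2.png')[120:250,160:260+50],(360,312))
c=np.zeros((500,798,3),np.uint8); c[:,:438]=a; c[:312,438:]=b; cv2.imwrite('pics/c3.png',c)
E
```

```text
(no output)
```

View pics/c3.png

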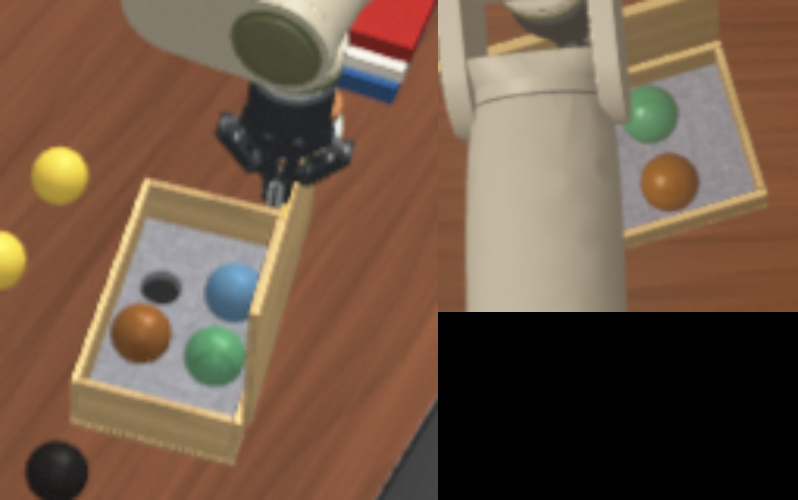

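The lid is about upright, with its near free corner at crop (255,312), i.e. scene pixel (341.5,199.8). I'll get the angle from that.

```bash
python3 - <<'E'
from h import *
p=np.load('box.npy');R,t=box(p)
for th in np.arange(1.2,1.75,.05): print(th.round(2),proj('s2',np.array([lidpt(.188,-.138,h,th) for h in(0,.01)])@R.T+t).round(1).tolist(),proj('t2',np.array([lidpt(.188,-.138,h,th) for h in(0,.01)])@R.T+t).round(1).tolist())
a=cv2.imread('pics/s2.png')[170:220,320:370]; b=cv2.imread('pics/t2.png')[110:150,240:300]
c=np.hstack([cv2.resize(a,(400,400),interpolation=0),cv2.resize(b,(400,267),interpolation=0)[:267].copy() if 0 else cv2.resize(b,(400,400),interpolation=0)]); cv2.imwrite('pics/c4.png',c)
E
```

```text
1.2 [[317.9, 198.1], [321.2, 198.1]] [[284.0, 141.5], [282.8, 137.1]]
1.25 [[321.0, 198.2], [324.3, 198.3]] [[282.9, 137.4], [281.6, 133.0]]
1.3 [[324.1, 198.4], [327.5, 198.7]] [[281.7, 133.3], [280.4, 128.9]]
1.35 [[327.3, 198.7], [330.8, 199.1]] [[280.5, 129.2], [279.2, 124.8]]
1.4 [[330.6, 199.1], [334.0, 199.6]] [[279.3, 125.0], [278.0, 120.7]]
1.45 [[333.8, 199.7], [337.3, 200.3]] [[278.1, 121.0], [276.8, 116.6]]
1.5 [[337.1, 200.3], [340.6, 201.0]] [[276.9, 116.9], [275.6, 112.7]]
1.55 [[340.4, 201.0], [343.9, 201.9]] [[275.6, 113.0], [274.3, 108.8]]
1.6 [[343.7, 201.9], [347.1, 202.8]] [[274.4, 109.1], [273.2, 105.0]]
1.65 [[346.9, 202.8], [350.4, 203.8]] [[273.2, 105.3], [272.0, 101.3]]
1.7 [[350.1, 203.8], [353.6, 204.9]] [[272.1, 101.6], [270.8, 97.7]]
```

View pics/c4.png

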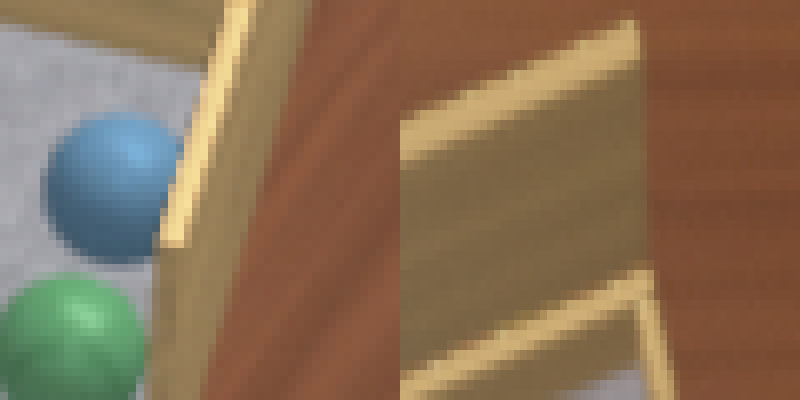

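The lid stands at about 1.55 rad. Next I back off and go above the right end of the front row, with the fingers part open as a cradle.

Call:
arm_command:
  commands: [1,0,-0.06,0,0,0,0,1,0,-0.06,0,0,0,0,0.39,-0.21,-0.223,0,0,0,0,0.39,-0.21,-0.223,0,0,0,0,0.39,-0.21,-0.223,0,0,0,0,0.39,-0.21,-0.223,0,0,0,0,0.39,-0.21,-0.223,0,0,0,0,0.39,-0.21,-0.223,0.16,0,0,0,0.39,-0.21,-0.223,0.16,0,0,0,0.39,-0.21,-0.223,0.16,0,0,0,0.39,-0.21,-0.223,0.16,0,0,0]

```text
time_s: 5.22
position: [0.5342, 0.0366, 0.2001]
tool_rot: [[-0.262, 0.965, -0.002], [0.965, 0.262, 0.001], [0.001, -0.002, -1.0]]
ft_force: [0.2, -0.2, 0.2]
grip_width: 0.0259
gripper_force: 0.0
```

```bash
python3 - <<'E'
from h import *
rows([(-.04,-.107,.15),(-.04,-.107,.060)])
snap('wrist','w3')
E
```

```text
t 5.22 box TCP [-0.0411 -0.1042  0.2001] F_box [ 0.11 -0.23  0.15] grip 0.0259
[-0.0058  0.0024  0.1002] [-0.001  -0.0006  0.0002]
[-0.0061  0.0028  0.2802] [-0.001  -0.0006  0.0002]
```

View pics/w3.png

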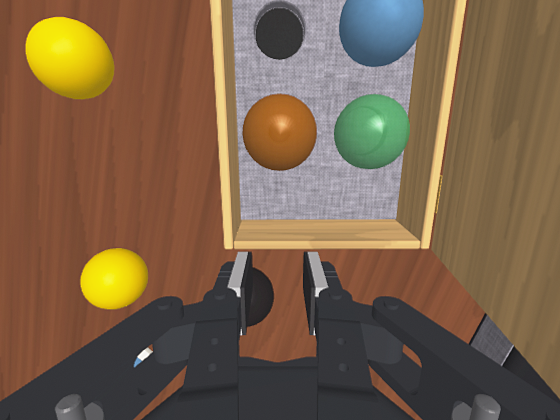

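The fingers straddle column ~277, with the amber bauble at (279,132) and the pocket at (279,31). The felt's right end is at row ~220. I'll check these positions against the fit before going in.

```bash
python3 - <<'E'
from h import *
R,t=box(np.load('box.npy'))
for n,u,v,z in(('amber',279.5,132,.054),('pocket',279,31,.024),('feltend',280,220,.024),('rimR outer',330,248,.083),('rim corner front',227,248,.083)): print(n,(R.T@(onz('w3',u,v,z)-t)).round(4))
E
```

```text
amber [-0.0387 -0.0402  0.054 ]
pocket [-0.0392  0.044   0.024 ]
feltend [-0.0377 -0.1297  0.024 ]
rimR outer [ 0.0047 -0.1352  0.083 ]
rim corner front [-0.0834 -0.1354  0.083 ]
```

The fit holds to about 2 mm. Descending.

Call:
arm_command:
  commands: [0.39,-0.002,0.004,0.06,-0.001,0,0,0.39,-0.002,0.004,0.12,-0.001,0,0,0.39,-0.002,0.004,0.16,-0.001,0,0,0.39,-0.002,0.004,0.2,-0.001,0,0,0.39,-0.002,0.004,0.23,-0.001,0,0,0.39,-0.002,0.004,0.255,-0.001,0,0,0.39,-0.002,0.004,0.275,-0.001,0,0,0.39,-0.002,0.004,0.28,-0.001,0,0,0.39,-0.002,0.004,0.28,-0.001,0,0]

```text
time_s: 6.02
position: [0.537, 0.0354, 0.0611]
tool_rot: [[-0.262, 0.965, 0.004], [0.965, 0.262, 0.0], [-0.001, 0.003, -1.0]]
ft_force: [-0.9, 0.7, 0.0]
grip_width: 0.0264
gripper_force: 0.0
```

```bash
python3 - <<'E'
from h import *
rows([(-.0395,y,.060) for y in (-.083,0,.0,.005)])
E
```

```text
t 6.02 box TCP [-0.0387 -0.1061  0.0611] F_box [-0.67  0.91  0.03] grip 0.0264
[ 0.0461 -0.0016  0.0022] [ 0.0017  0.0003 -0.    ]
[ 0.2121 -0.0016  0.0021] [ 0.0017  0.0003 -0.    ]
[ 0.2121 -0.0016  0.0021] [ 0.0017  0.0003 -0.    ]
[ 0.2221 -0.0016  0.0021] [ 0.0017  0.0003 -0.    ]
```

Call:
arm_command:
  commands: [0.39,0.012,-0.001,0.002,0,0,0,0.39,0.024,-0.001,0.002,0,0,0,0.39,0.032,-0.001,0.002,0,0,0,0.39,0.038,-0.001,0.002,0,0,0,0.39,0.043,-0.001,0.002,0,0,0,0.39,0.048,-0.001,0.002,0,0,0,0.39,0.053,-0.001,0.002,0,0,0,0.39,0.058,-0.001,0.002,0,0,0,0.39,0.064,-0.001,0.002,0,0,0,0.39,0.07,-0.001,0.002,0,0,0,0.39,0.076,-0.001,0.002,0,0,0,0.39,0.082,-0.001,0.002,0,0,0]

```text
time_s: 7.02
position: [0.5247, 0.075, 0.0593]
tool_rot: [[-0.261, 0.965, 0.002], [0.965, 0.261, 0.001], [0.0, 0.002, -1.0]]
ft_force: [1.0, -0.6, -0.3]
grip_width: 0.026
gripper_force: 0.0
```

Call:
arm_command:
  commands: [0.39,0.006,0,0,0,0,0,0.39,0.012,0,0,0,0,0,0.39,0.018,0,0,0,0,0,0.39,0.024,0,0,0,0,0,0.39,0.03,0,0,0,0,0,0.39,0.036,0,0,0,0,0,0.39,0.042,0,0,0,0,0,0.39,0.048,0,0,0,0,0,0.39,0.054,0,0,0,0,0,0.39,0.06,0,0,0,0,0,0.39,0.066,0,0,0,0,0,0.39,0.072,0,0,0,0,0]

```text
time_s: 8.02
position: [0.5154, 0.1098, 0.0593]
tool_rot: [[-0.261, 0.965, 0.002], [0.965, 0.261, 0.001], [0.0, 0.002, -1.0]]
ft_force: [-0.5, -0.1, 0.3]
grip_width: 0.0258
gripper_force: 0.0
```

```bash
python3 - <<'E'
from h import *
rows([(-.0395,-.012,.060)])
snap('scene','s4');snap('wrist','w4')
a=cv2.resize(cv2.imread('pics/s4.png')[110:250,260:400],(420,420)); b=cv2.resize(cv2.imread('pics/w4.png'),(380,420))
cv2.imwrite('pics/c5.png',np.hstack([a,b]))
E
```

```text
t 8.02 box TCP [-0.0401 -0.0286  0.0593] F_box [-0.54  0.01  0.32] grip 0.0258
[ 0.0333  0.0011 -0.0014] [ 0.001  -0.     -0.0002]
```

View pics/c5.png

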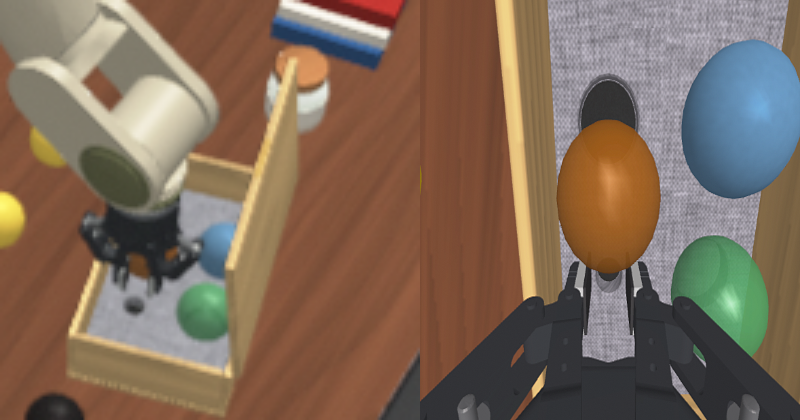

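The bauble is rolling squarely toward the pocket, with the pocket mouth just ahead of it. I'll push about 17 mm more, slowly.

Call:
arm_command:
  commands: [0.39,0.005,0,0,0,0,0,0.39,0.01,0,0,0,0,0,0.39,0.014,0,0,0,0,0,0.39,0.018,0,0,0,0,0,0.39,0.022,0,0,0,0,0,0.39,0.026,0,0,0,0,0,0.39,0.03,0,0,0,0,0,0.39,0.034,0,0,0,0,0,0.39,0.034,0,0,0,0,0,0.39,0.034,0,0,0,0,0,0.39,0.034,0,0,0,0,0,0.39,0.034,0,0,0,0,0]

```text
time_s: 9.12
position: [0.5111, 0.1258, 0.0593]
tool_rot: [[-0.261, 0.965, 0.002], [0.965, 0.261, 0.001], [-0.0, 0.002, -1.0]]
ft_force: [-0.1, 0.2, -0.3]
grip_width: 0.0259
gripper_force: 0.0
```

```bash
python3 - <<'E'
from h import *
rows([(-.04,-.035,.060)])
snap('wrist','w5')
a=cv2.imread('pics/w5.png')
hsv=cv2.cvtColor(a,cv2.COLOR_BGR2HSV); m=cv2.inRange(hsv,(5,150,60),(16,255,255)); n,_,st,c=cv2.connectedComponentsWithStats(m); i=1+st[1:,4].argmax(); print(st[i],c[i])
R,t=box(np.load('box.npy'))
for z in(.047,.056): print(proj('w5',R@[-.04,.0425,z]+t))
w=cv2.inRange(cv2.cvtColor(cv2.imread('pics/w4.png'),40),(5,150,60),(16,255,255)); n,_,st,c=cv2.connectedComponentsWithStats(w); i=1+st[1:,4].argmax(); print('before',st[i],c[i])
E
```

```text
t 9.12 box TCP [-0.0401 -0.0121  0.0593] F_box [-0.03  0.18 -0.33] grip 0.0259
[-0.0459  0.0002 -0.0013] [ 0.001   0.     -0.0003]
[  204    86   146   148 16936] [276.61230515 159.78660841]
[[275.3890233  165.71650137]]
[[275.3120581  168.88394176]]
before [  201   120   153   153 18232] [277.37955244 195.98782361]
```

The bauble has moved ahead of the fingers and looks smaller, and its centre is about 2.5 mm from the seat prediction, so it looks seated. Next I back away, lift and verify.

Call:
arm_command:
  commands: [0.39,-0.01,0,0,0,0,0,0.39,-0.03,0,0,0,0,0,0.39,-0.05,0,0,0,0,0,0.39,-0.05,0,-0.03,0,0,0,0.39,-0.05,0,-0.09,0,0,0,0.39,-0.05,0,-0.16,0,0,0,0.39,-0.05,0,-0.24,0,0,0,0.39,-0.05,0,-0.32,0,0,0,0.39,-0.05,0,-0.4,0,0,0,1,-0.05,0,-0.48,0,0,0,1,-0.05,0,-0.54,0,0,0,1,-0.05,0,-0.54,0,0,0]

```text
time_s: 10.17
position: [0.5185, 0.1005, 0.3358]
tool_rot: [[-0.261, 0.965, 0.014], [0.965, 0.261, 0.0], [-0.004, 0.013, -1.0]]
ft_force: [0.1, 0.5, -0.3]
grip_width: -0.0001
gripper_force: 0.0
```

```bash
python3 - <<'E'
from h import *
R,t=box(np.load('box.npy'))
rows([(.16,0,.33),(.16,0,.27)]+[[*(np.array(lidpt(.165,0,.01,th))+[.0145,0,.019])] for th in (1.55,1.45)])
a=snap('wrist','w6')['image'][:,:,::-1]
hsv=cv2.cvtColor(a,cv2.COLOR_BGR2HSV)
print('pred',proj('w6',np.array([(-.04,.0425,.047),(.04,.0425,.047),(.04,-.0425,.047)])@R.T+t).round(1).tolist())
for n,lo,hi in(('amber',(5,150,60),(16,255,255)),('blue',(98,80,40),(115,255,255)),('green',(50,60,40),(85,255,255))):
    k,_,st,c=cv2.connectedComponentsWithStats(cv2.inRange(hsv,lo,hi)); i=1+st[1:,4].argmax(); print(n,st[i],c[i],(R.T@(onz('w6',*c[i],.047)-t)).round(4))
E
```

```text
t 10.17 box TCP [-0.0395 -0.0383  0.3358] F_box [ 0.26  0.46 -0.29] grip -0.0001
[0.0772 0.3987 0.0166] [ 0.0063  0.0017 -0.0006]
[0.0776 0.3972 0.1366] [ 0.0063  0.0017 -0.0006]
[0.0775 0.2952 0.1399] [ 0.0063  0.0017 -0.0006]
[0.0775 0.2622 0.1398] [ 0.0063  0.0017 -0.0006]
pred [[273.1, 112.9], [335.2, 112.8], [331.8, 178.0]]
amber [ 250   86   48   51 1919] [273.51172486 110.890568  ] [-0.0395  0.0449  0.047 ]
blue [ 312   85   50   52 2020] [336.36386139 110.49059406] [0.0413 0.0454 0.047 ]
green [ 310  154   47   46 1704] [333.09624413 176.29870892] [ 0.0416 -0.0402  0.047 ]
```

View pics/w6.png

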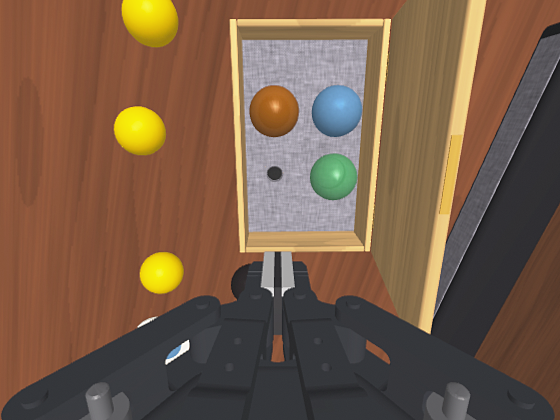

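All three baubles sit in their pockets: amber (273.5,111), blue (336,110) and green (333,176) share the same small calibration offset, and the rest at (275,173) is empty. Next I go over and behind the lid.

Call:
arm_command:
  commands: [1,0.077,0.379,0.01,0.006,0.002,0,1,0.077,0.379,0.01,0.006,0.002,0,1,0.077,0.379,0.01,0.006,0.002,0,1,0.077,0.379,0.01,0.006,0.002,0,1,0.077,0.379,0.01,0.006,0.002,0,1,0.077,0.379,0.01,0.006,0.002,0,1,0.077,0.379,0.05,0.006,0.002,0,1,0.077,0.379,0.08,0.006,0.002,0,1,0.077,0.379,0.11,0.006,0.002,0,1,0.077,0.379,0.137,0.006,0.002,0,1,0.077,0.379,0.137,0.006,0.002,0]

```text
time_s: 11.13
position: [0.689, 0.1871, 0.2569]
tool_rot: [[-0.261, 0.965, -0.019], [0.965, 0.261, 0.0], [0.005, -0.018, -1.0]]
ft_force: [-0.5, 0.2, -0.7]
grip_width: -0.0001
gripper_force: 0.0
```

```bash
python3 - <<'E'
from h import *
rows([[*(np.array(lidpt(.168,0,.01,th))+[.0145,0,.019])] for th in np.linspace(1.6,.95,12)])
E
```

```text
t 11.13 box TCP [0.1477 0.0006 0.2569] F_box [-0.47  0.3  -0.68] grip -0.0001
[-0.0011 -0.061  -0.0255] [-0.0086 -0.0026 -0.0006]
[-0.0011 -0.0809 -0.0263] [-0.0086 -0.0026 -0.0006]
[-0.0012 -0.1008 -0.0259] [-0.0086 -0.0026 -0.0006]
[-0.0012 -0.1206 -0.0244] [-0.0086 -0.0026 -0.0006]
[-0.0012 -0.1403 -0.0217] [-0.0086 -0.0026 -0.0006]
[-0.0013 -0.1598 -0.0178] [-0.0086 -0.0026 -0.0006]
[-0.0013 -0.1791 -0.0128] [-0.0086 -0.0026 -0.0006]
[-0.0014 -0.198  -0.0067] [-0.0086 -0.0026 -0.0006]
[-0.0014 -0.2165  0.0005] [-0.0086 -0.0026 -0.0006]
[-0.0015 -0.2346  0.0089] [-0.0086 -0.0026 -0.0006]
[-0.0016 -0.2521  0.0182] [-0.0086 -0.0026 -0.0006]
[-0.0017 -0.2691  0.0286] [-0.0086 -0.0026 -0.0006]
```

Call:
arm_command:
  commands: [1,-0.001,-0.03,-0.02,-0.008,-0.002,0,1,-0.001,-0.06,-0.026,-0.008,-0.002,0,1,-0.001,-0.08,-0.026,-0.008,-0.002,0,1,-0.001,-0.1,-0.026,-0.008,-0.002,0,1,-0.001,-0.12,-0.024,-0.008,-0.002,0,1,-0.001,-0.14,-0.022,-0.008,-0.002,0,1,-0.001,-0.16,-0.018,-0.008,-0.002,0,1,-0.001,-0.179,-0.013,-0.008,-0.002,0,1,-0.001,-0.198,-0.007,-0.008,-0.002,0,1,-0.001,-0.217,0,-0.008,-0.002,0,1,-0.001,-0.235,0.009,-0.008,-0.002,0,1,-0.002,-0.252,0.018,-0.008,-0.002,0]

```text
time_s: 12.13
position: [0.5682, 0.1538, 0.2542]
tool_rot: [[-0.261, 0.965, 0.008], [0.965, 0.261, 0.002], [-0.0, 0.008, -1.0]]
ft_force: [0.9, 1.2, 1.9]
grip_width: 0.0002
gripper_force: 0.9
```

```bash
python3 - <<'E'
from h import *
rows([[*(np.array(lidpt(.168,0,.01,th))+[.0145,0,.019])] for th in np.linspace(.95,.2,12)])
E
```

```text
t 12.13 box TCP [0.0224 0.     0.2542] F_box [1.22 0.94 1.85] grip 0.0002
[-0.0001 -0.0191  0.0184] [ 0.0038  0.0001 -0.0004]
[-0.0001 -0.0382  0.0311] [ 0.0038  0.0001 -0.0004]
[-0.0001 -0.0564  0.0451] [ 0.0038  0.0001 -0.0004]
[-0.0001 -0.0736  0.0603] [ 0.0038  0.0001 -0.0004]
[-0.0001 -0.0897  0.0766] [ 0.0038  0.0001 -0.0004]
[-1.000e-04 -1.047e-01  9.400e-02] [ 0.0038  0.0001 -0.0004]
[-1.000e-04 -1.184e-01  1.124e-01] [ 0.0038  0.0001 -0.0004]
[-1.000e-04 -1.309e-01  1.317e-01] [ 0.0038  0.0001 -0.0004]
[-1.000e-04 -1.420e-01  1.517e-01] [ 0.0038  0.0001 -0.0004]
[-1.000e-04 -1.518e-01  1.725e-01] [ 0.0038  0.0001 -0.0004]
[-1.000e-04 -1.601e-01  1.939e-01] [ 0.0038  0.0001 -0.0004]
[-1.000e-04 -1.669e-01  2.158e-01] [ 0.0038  0.0001 -0.0004]
```

Call:
arm_command:
  commands: [1,0,-0.019,0.018,0.003,0,0,1,0,-0.038,0.031,0.003,0,0,1,0,-0.056,0.045,0.003,0,0,1,0,-0.074,0.06,0.003,0,0,1,0,-0.09,0.077,0.003,0,0,1,0,-0.105,0.094,0.003,0,0,1,0,-0.118,0.112,0.003,0,0,1,0,-0.131,0.132,0.003,0,0,1,0,-0.142,0.152,0.003,0,0,1,0,-0.152,0.172,0.003,0,0,1,0,-0.16,0.194,0.003,0,0,1,0,-0.167,0.214,0.003,0,0]

```text
time_s: 13.13
position: [0.4882, 0.1321, 0.146]
tool_rot: [[-0.261, 0.965, 0.001], [0.965, 0.261, -0.0], [-0.0, 0.0, -1.0]]
ft_force: [0.6, -0.3, 0.5]
grip_width: 0.0001
gripper_force: 0.4
```

```bash
python3 - <<'E'
from h import *
rows([[*(np.array(lidpt(.168,0,.01,th))+[.0145,0,.019])] for th in np.linspace(.2,0,6)])
E
```

```text
t 13.13 box TCP [-0.0604  0.      0.146 ] F_box [ 0.52 -0.48  0.52] grip 0.0001
[-0.0001  0.0005  0.0006] [ 0.0002  0.0001 -0.0004]
[-0.0001 -0.0027  0.0137] [ 0.0002  0.0001 -0.0004]
[-0.0001 -0.0054  0.0269] [ 0.0002  0.0001 -0.0004]
[-0.0001 -0.0075  0.0402] [ 0.0002  0.0001 -0.0004]
[-0.0001 -0.0091  0.0535] [ 0.0002  0.0001 -0.0004]
[-0.0001 -0.0102  0.067 ] [ 0.0002  0.0001 -0.0004]
```

Call:
arm_command:
  commands: [1,0,-0.002,0.01,0,0,0,1,0,-0.004,0.02,0,0,0,1,0,-0.006,0.03,0,0,0,1,0,-0.008,0.04,0,0,0,1,0,-0.009,0.05,0,0,0,1,0,-0.01,0.058,0,0,0,1,0,-0.01,0.064,0,0,0,1,0,-0.01,0.066,0,0,0,1,0,-0.01,0.066,0,0,0]

```text
time_s: 13.88
position: [0.4838, 0.1315, 0.1128]
tool_rot: [[-0.261, 0.965, -0.0], [0.965, 0.261, 0.0], [0.0, -0.0, -1.0]]
ft_force: [0.2, 0.6, -0.3]
grip_width: 0.0002
gripper_force: 0.0
```

```bash
python3 - <<'E'
from h import *
rows([(-.065,0,.1125)])
E
```

```text
t 13.88 box TCP [-0.0649  0.0006  0.1128] F_box [ 0.38  0.57 -0.32] grip 0.0002
[-0.0013 -0.0002  0.0007] [-0.0002 -0.0001 -0.0002]
```

Call:
arm_command:
  commands: [1,0,0,0.002,0,0,0,1,0,0,0.004,0,0,0,1,0,0,0.006,0,0,0,1,0,0,0.006,0,0,0]

```text
time_s: 14.22
position: [0.484, 0.1316, 0.1123]
tool_rot: [[-0.262, 0.965, 0.002], [0.965, 0.262, -0.0], [-0.001, 0.002, -1.0]]
ft_force: [-7.4, -1.6, 24.5]
grip_width: 0.0002
gripper_force: 12.1
```

```bash
python3 - <<'E'
from h import *
rows([(-.065,0,.1125)])
E
```

```text
t 14.22 box TCP [-0.0647  0.0006  0.1123] F_box [-7.58  0.44 24.54] grip 0.0002
[-0.0012 -0.0006 -0.0003] [ 0.0011  0.0004 -0.    ]
```

The fingertip now presses firmly at z = 0.1123 with 24 N, far more than the hinge needs, so the lid is on its rim. Next I lift clear, move away and look.

Call:
arm_command:
  commands: [1,0,0,-0.02,0,0,0,1,0,0,-0.08,0,0,0,1,0,0,-0.16,0,0,0,1,0,0,-0.24,0,0,0,1,-0.08,-0.06,-0.28,0,0,0,1,-0.16,-0.12,-0.28,0,0,0,1,-0.24,-0.18,-0.28,0,0,0,1,-0.32,-0.24,-0.28,0,0,0,1,-0.4,-0.3,-0.28,0,0,0,1,-0.48,-0.36,-0.28,0,0,0,1,-0.48,-0.36,-0.28,0,0,0,1,-0.48,-0.36,-0.28,0,0,0]

```text
time_s: 15.22
position: [0.3712, -0.1512, 0.2503]
tool_rot: [[-0.257, 0.966, 0.0], [0.966, 0.257, -0.002], [-0.002, -0.0, -1.0]]
ft_force: [0.7, 1.1, 0.9]
grip_width: -0.0002
gripper_force: 0.0
```

```bash
python3 - <<'E'
from h import *
rows([])
snap('scene','s8');snap('top','t8')
p=np.load('box.npy');R,t=box(p)
for th in (0,.04,.08): print(th,proj('s8',np.array([lidpt(.188,y,.01,th) for y in(-.138,.138)])@R.T+t).round(1).tolist())
a=cv2.resize(cv2.imread('pics/s8.png')[140:260,260:380],(600,600),interpolation=cv2.INTER_CUBIC); cv2.imwrite('pics/c8.png',a)
E
```

```text
t 15.22 box TCP [-0.2476 -0.2427  0.2503] F_box [0.96 0.9  0.95] grip -0.0002
0 [[277.7, 219.3], [302.1, 154.2]]
0.04 [[277.9, 218.0], [302.3, 152.8]]
0.08 [[278.1, 216.8], [302.7, 151.5]]
```

View pics/c8.png

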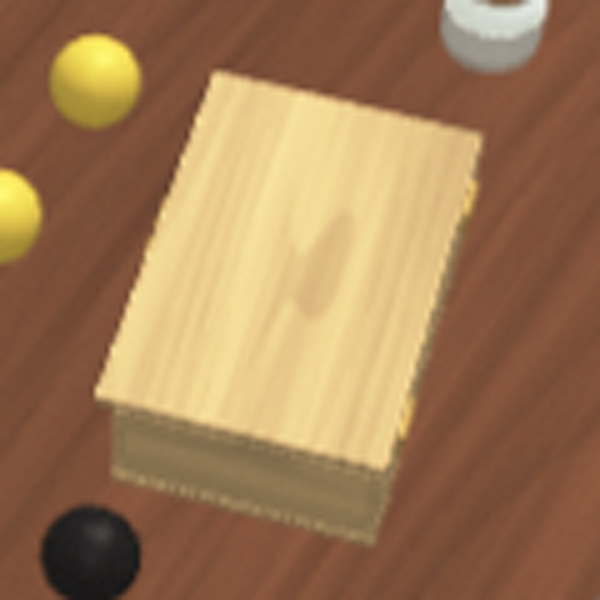

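The lid lies flat on the rim. Its near corner is at scene pixel (279,219), matching the angle-0 prediction, and the arm is clear. Handing in.

```bash
python3 -c "
from rig import env
print(env.close_job())"
```

```text
the job is handed in; nothing more can be done
None
```

I swung the lid upright, rolled the amber bauble into the empty pocket, shut the lid over all three seated baubles and handed in the job at about 15 s; the judge's verdict was not shown.

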